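# Unhook the transit guard and try the foot switch

## Robot

A 6-joint arm with a two-finger parallel gripper is mounted at the origin on a cart in front of the work surface, level with it; the furniture and walls round the work are solid. World frame = base frame: x ahead of the robot, y to its left, z up, the work surface at z = 0. Lengths are in m, angles in rad, forces in N, time in s.
With the tool pointing down it reaches from about 0.4 to 0.925 m from the base axis. Payload 12.5 kg.
Tool frame: the origin (TCP) lies at the centre of the arm's flange, where the gripper is bolted on; the fingertips stand 190 mm ahead of it and the grasp point (between the pads) lies 171 mm ahead of it; z points along the fingers, y is the direction in which the jaws open and shut (so a half turn about z gives the same grasp; the last joint's range is limited). The gripper opens to 95 mm and grips with 3 to 60 N. Pads are 20 mm wide; open, the fingers measure 119 mm over their backs; the gripper's body (75 mm by 180 mm) begins 59 mm behind the grasp point.
Start: joints at [1.13, 0.491, 1.559, -0, 1.092, -0.106], TCP at [0.205, 0.59, 0.405] pointing down, gripper open.
Joint ranges: [-3.1, 3.1], [-0.84, 2.19], [0.05, 2.79], [-1.13, 4.28], [0.06, 2.93], [-2.69, 2.69]. Speed limits (rad/s): [2.22, 2.22, 2.79, 3.14, 3.14, 3.14].

## Interface

Orientations are given as a unit quaternion [w, x, y, z].
In Python, from plant import state, camera, hand_in gives the robot as it stands.
- The arm moves only by the tool step_arm, never from a script. Its argument "plan" is text: rows parted by semicolons, each of 7 numbers parted by spaces: the shift along the tool's x, y, z in m, then the turn, a rotation vector about the tool's x, y, z in rad, then the finger opening in m, from 0 to 0.0951. A call has 1 to 12 rows; each row is the pose to reach, as a shift and turn from the pose commanded when the call began, along the tool's axes at that moment; what a row does not reach only later rows make up. A row lasts 1/8 s, in which the tool goes at most 62.5 mm and 10.7 degrees, less where a joint would pass 70% of its speed; a pose out of reach is approached as far as the arm can. A call with a gripper value outside its range is refused whole. The fingers move at their own pace and stop on an object; "squeeze" is the grip in N (left out, the last holds). Time passes only in rows, so rows that repeat a pose let the fingers close. It gives the time, the measured TCP pose, the force and the opening at its end, in the units of the state.
- state(): the state, without advancing time (a new reading comes with each control period).
- camera(name): name is "scene" or "top" or "wrist"; returns a dict with "frame" (480x640x3 uint8, red, green, blue), "range_z" (480x640 float32, m along the optical axis (not along the pixel's ray), 0 where there is no reading), "mtx" (3x3 intrinsics, pixels), "rvec" (rotation vector, rad) and "tvec" (3), from world to camera coordinates, as OpenCV has them; the wrist camera has in their place "T_tool_cam" (4x4, takes a point from camera to tool coordinates, whose origin is the TCP and whose axes are the flange's). Camera axes: x right, y down, z forward; pixel columns grow to the right and rows downward; lengths in m; the calibration is good to about 2 mm. The wrist camera is an equidistant fisheye: a pixel r from the principal point sees the ray r / f radians off the axis. A picture is of the moment at which its call begins: read the wrist's pose just before it.
- hand_in(): hands the job in, once; it reports no verdict.
The state is a dict: "time": time; "joint_positions": joint angles; "joint_velocities": joint speeds; "joint_torque": joint torques, N m; "position": TCP position; "orientation": TCP orientation; "force": force on the tool from outside, world axes, zero at the start; "torque": the same for the moment, N m; "gripper_width": opening from 0.0 (shut) to 1.0 (fully open).
Only numpy, scipy, OpenCV 4.12 (cv2) and the standard library are available. Lean on these libraries where they do the work, as an engineer would, in place of code of your own. Each camera call takes 0.05 s, during which the arm holds its last target. There are 200 camera calls.

## Task

Bring the foot switch into use: lift and tilt the hooked transit guard off it without forcing it, and set it down gently in the empty tray, right way up and flat on the tray's floor. Then press the uncovered pedal down to its stop, hold it there a moment and let it spring back up. Leave the timer, the calculator and the roll of stickers alone.

Things in the scene. Friction and masses are not known exactly. Their poses are not given: they have to be found in the camera images.
- footswitch: Foot switch, fixed to the worktop, 190 (x) x 120 (y) x 88 mm high. Origin: centre of its underside; z up; +x runs from the front catch to the tall rear housing. Base 10 mm thick. Side rails (x -55 to 45, y 41 to 51 mm either side) carry the guard at z = 42 mm; outside them cheeks (y 51 to 57 mm) reach z = 62 mm. The pedal lies between the rails.
- catch_lip (a point): Rear lower edge, at mid width, of the lip of the front catch: x = -61, y = 0, z = 55 mm of the foot switch. The lip is 60 mm wide (y), 6 mm thick (top at z = 61) and overhangs to the rear from an upright at x = -89 to -79 mm. The space under it is open down to the base at z = 10 mm.
- housing_edge (a point): Upper front edge, at mid width, of the rear housing: x = 45, y = 0, z = 88 mm of the foot switch. The housing spans the full width and runs back to x = 95 mm.
- guard_center (a point): Centre, half-way up, of the loose aluminium guard (0.13 to 0.24 kg), 113 (x) x 92 (y) x 73 mm high over all; axes of the guard, +x to the housing when seated. Its 5 mm plate runs from x = -40 to 56 mm, a 46 mm wide tongue in front of it to -57 mm; underside 36.5 mm below. Seated, this point is at x -16.5, y 0, z 78.5 mm of the foot switch.
- guard_handle (a point): Centre of the guard's handle bar, 28.5 mm straight above guard_center, 65 mm above the plate's underside. The bar lies along y: 12 mm thick in x, 60 mm long, 16 mm high, on a post 12 x 8 mm at y = -26 and 26 mm; between bar and plate it is open.
- guard: The guard as a whole; origin at the centre of its underside. Seated, the plate lies on the rails, the tongue reaches 12 mm under the lip (8 mm free above), the rear edge is 5 mm before the housing; 5 mm free each side. Off: raise the rear edge about the tongue by some 30 degrees (at least 25) until it is above the housing, then draw it back and up in its own plane, tongue out of the lip.
- pedal (a joint): Pedal of the foot switch, hinged at its rear end (x = 36 mm of the foot switch): 0 = up, at rest; 0.2 rad = at its stop, front end down. Spring: about 2 N at the pressing point to start, about 8 N at the stop; returns by itself.
- pedal_pad (a point): Pressing point on the pedal's upper face, on the middle line, 71 mm in front of the hinge (x = -35, z = 36 mm of the foot switch when up); it goes down 14 mm to the stop. The pedal is a plate 89 mm long and 76 mm wide with rubber ribs, reachable only when the guard is off.
- tray_floor (a point): Centre of the inner floor of a loose open tray (0.8 kg) of 200 (x) x 170 (y) x 20 mm outside, walls and floor 4 mm thick; this point is 4 mm above the worktop. Axes: z up, x along the long side. The guard fits in at any yaw.
- timer: Bystander: white square timer, 62 x 62 x 21 mm, origin at the centre of its underside.
- calculator: Bystander: desk calculator, 120 x 74 x 15 mm, origin at the centre of its underside.
- label_roll: Bystander: roll of stickers lying flat, 52 mm across, 22 mm high, origin at the centre of its underside.
Not all that is in view belongs to the job. Leave any green look-alike of the guard alone.

How it is judged:
By the outcome, as a careful person would: the job done as asked, in the order asked, and still so for the second after the job is handed in, with the robot touching nothing.
It also fails if it takes over 58 s, if anything falls off the work surface, if the arm or the gripper's body presses on something with over 40 N, if the wrist force passes 120 N, or if a joint passes its speed limit or range.

## Working session

There is one attempt and no reset: what is moved stays moved. The work goes in short steps, Python scripts to look and compute and a tool call to move; the robot and the scene stay as the last step left them, time stands still between calls to the robot, and variables do not carry over. Pictures are saved under pics/ and viewed, about 8 in all and at most 12, crops included, and the job is handed in when it is done.

Besides the shell and the picture viewer there is one more tool, called after ">>>" as name(argument=value, ...), one argument or row to a line, values as JSON. step_arm: Moves the arm, as the interface text tells. Its arguments: {"type":"object","properties":{"plan":{"type":"string"},"squeeze":{"type":"number"}},"required":["plan"]}

```bash
mkdir -p pics; ls
python3 - <<'E'
from plant import state,camera
import cv2,numpy as np
print(state())
ims=[]
for n in("scene","top"):
    c=camera(n); np.savez(n,**c); cv2.imwrite(f"pics/{n}.png",c["frame"][:,:,::-1])
    R=cv2.Rodrigues(np.array(c["rvec"]))[0]; print(n,-R.T@np.ravel(c["tvec"]),R[2],c["mtx"][0][0])
E
```

```text
pics
{'time': 0.0, 'joint_positions': array([ 1.13041824e+00,  4.91542713e-01,  1.55947587e+00, -3.24319345e-05,
        1.09168836e+00, -1.05611655e-01]), 'joint_velocities': array([-0.00230481,  0.000766  , -0.00146889, -0.00123223, -0.00104399,
        0.0009175 ]), 'joint_torque': array([ 1.73962886e-03, -6.12640071e+01, -2.58181858e+01,  6.93216850e-02,
        4.82807436e-02, -9.12160476e-05]), 'position': array([0.20531168, 0.59026876, 0.404163  ]), 'orientation': array([-1.36362332e-04,  1.66595305e-01,  9.86025199e-01, -5.40391478e-04]), 'force': array([-0.10625853,  0.77457518, -0.44369403]), 'torque': array([ 0.00696686,  0.01236732, -0.01072004]), 'gripper_width': 0.9981746734915876}
scene [-0.19756136 -0.56626543  0.99476063] [ 0.54136136  0.5330673  -0.65020545] 574.0274462957052
top [0.30827798 0.15871743 1.1823099 ] [ 0.19666435  0.03348721 -0.97989884] 449.10948797350136
```

View pics/scene.png

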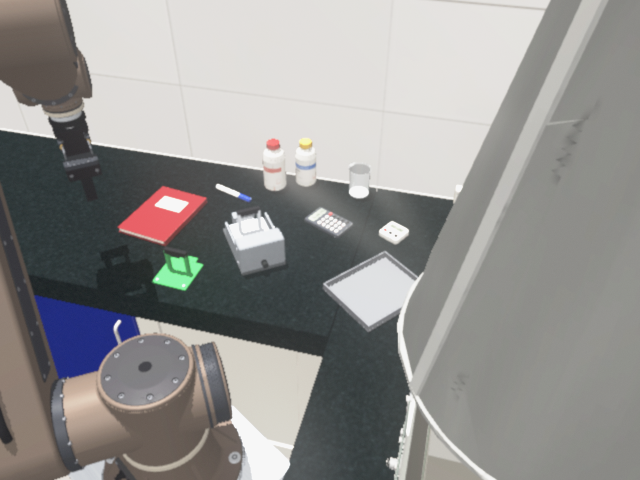

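View pics/top.png

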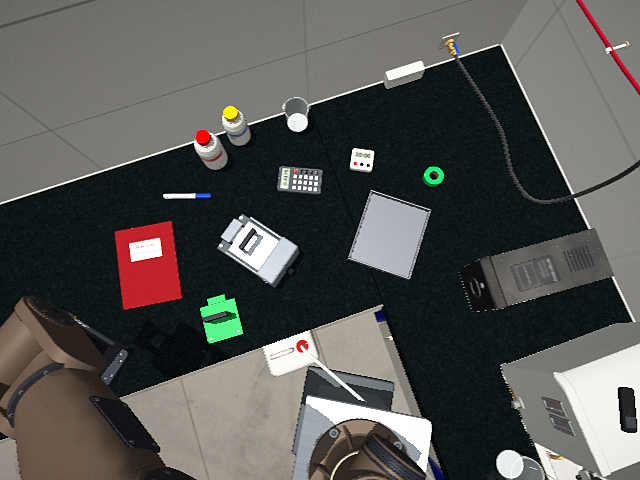

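The top view shows the foot switch at about (258,250) with the dark handle bar at (250,241), the rear housing towards lower right, the tray centred at (390,235), and the green look-alike at (221,318). Now I'll measure.

```bash
cat > h.py <<'E'
import numpy as np,cv2
def cloud(c):
    K=c["mtx"];R=cv2.Rodrigues(np.array(c["rvec"]))[0];t=np.ravel(c["tvec"])
    v,u=np.mgrid[:480,:640];z=c["range_z"]
    P=np.stack([(u-K[0][2])/K[0][0]*z,(v-K[1][2])/K[1][1]*z,z],-1)
    return (P-t)@R
E
python3 - <<'E'
from h import *
c=np.load("top.npz");W=cloud(c)
for p in [(258,250),(250,241),(390,235),(221,318),(289,265),(235,225),(300,180),(362,160),(433,176),(330,50)]: print(p,W[p[1],p[0]].round(3))
z=W[...,2]; m=np.zeros(z.shape,bool); m[205:292,208:305]=1
def rect(s,lab):
    P=W[s][:,:2].astype(np.float32); r=cv2.minAreaRect(P*1000); print(lab,len(P),r,cv2.boxPoints(r).round(0).tolist(),np.median(W[s][:,2]))
def big(s):
    n,l,st,_=cv2.connectedComponentsWithStats(s.astype(np.uint8)); return l==1+st[1:,4].argmax()
rect(big(m&(z>.08)&(z<.095)),"housing")
rect(big(m&(z>.015)),"all")
rect(big(m&(z>.1)),"handle")
rect(big(m&(z>.042)&(z<.052)),"plate")
rect(big(m&(z>.055)&(z<.066)),"cheek/lip")
m[:]=0;m[180:290,335:440]=1
rect(big(m&(z>.013)&(z<.04)),"trayrim")
f=c["frame"].astype(int); rect(big(m&(f.sum(2)>300)&(z<.012)),"trayfloor")
s=np.load("scene.npz");Ws=cloud(s)
for p in [(249,212),(365,285),(178,270),(262,250)]: print("scene",p,Ws[p[1],p[0]].round(3))
z=Ws[...,2];m=np.zeros(z.shape,bool);m[195:280,215:295]=1;W=Ws
rect(big(m&(z>.08)&(z<.095)),"housing");rect(big(m&(z>.1)),"handle")
img=c["frame"][195:300,200:450,::-1]; cv2.imwrite("pics/crop.png",cv2.resize(img,None,fx=3.2,fy=3.2,interpolation=cv2.INTER_CUBIC))
E
```

```text
(258, 250) [0.481 0.352 0.047]
(250, 241) [0.5   0.377 0.049]
(390, 235) [0.595 0.019 0.001]
(221, 318) [0.295 0.414 0.004]
(289, 265) [0.461 0.268 0.021]
(235, 225) [0.531 0.421 0.062]
(300, 180) [0.697 0.286 0.014]
(362, 160) [0.787 0.13  0.012]
(433, 176) [ 0.785 -0.072 -0.004]
(330, 50) [0.961 0.257 0.222]
housing 920 ((460.434814453125, 295.4466552734375), (50.524085998535156, 115.6753158569336), 66.91397857666016) [[397.0, 295.0], [504.0, 250.0], [524.0, 296.0], [417.0, 341.0]] 0.08711593958495847
all 3077 ((448.81475830078125, 283.26043701171875), (353.0732116699219, 128.00572204589844), 61.47519302368164) [[308.0, 159.0], [421.0, 98.0], [589.0, 408.0], [477.0, 469.0]] 0.05859904950156864
handle 147 ((493.8390808105469, 375.4671936035156), (13.34239673614502, 59.06533432006836), 67.689208984375) [[464.0, 381.0], [519.0, 358.0], [524.0, 370.0], [469.0, 393.0]] 0.11376981190794697
plate 1171 ((493.6078796386719, 371.74798583984375), (103.32669067382812, 101.80807495117188), 67.49002075195312) [[427.0, 344.0], [521.0, 305.0], [560.0, 400.0], [466.0, 439.0]] 0.04656898995654766
ch
[... 442 characters left out ...]
9140625), (162.4510040283203, 190.7886505126953), 81.76152801513672) [[491.0, -43.0], [680.0, -70.0], [703.0, 91.0], [514.0, 118.0]] 0.00348238710323681
scene (249, 212) [0.494 0.37  0.109]
scene (365, 285) [0.587 0.054 0.007]
scene (178, 270) [0.294 0.417 0.01 ]
scene (262, 250) [0.448 0.27  0.072]
housing 697 ((458.2911376953125, 293.941162109375), (55.57269287109375, 115.4678726196289), 66.86062622070312) [[394.0, 291.0], [500.0, 246.0], [522.0, 297.0], [416.0, 342.0]] 0.08760264222832959
handle 173 ((139.95614624023438, -81.49911499023438), (1179.9061279296875, 59.052833557128906), 52.28731918334961) [[-244.0, -530.0], [-198.0, -566.0], [524.0, 367.0], [477.0, 403.0]] 0.11156689433980616
```

View pics/crop.png

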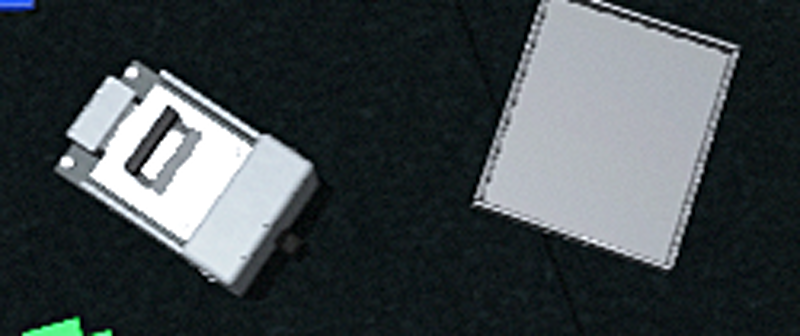

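The crop shows the guard seated: the lip at upper left overlaps the tongue, the handle bar is near crop (155,140) and the housing at lower right. The tray is empty. The fits agree with the nominal sizes, with the foot switch's +x at about -113° in the world. Next I'll work out the approach.

```bash
cat >> h.py <<'E'
from scipy.spatial.transform import Rotation as Ro
from plant import state,camera
A=np.deg2rad(-113.0); XF=np.array([np.cos(A),np.sin(A),0]); YF=np.array([-XF[1],XF[0],0]); ZF=np.array([0,0,1.])
FS=np.array([.4604,.2954,0])-.070*XF
def fs(x,y,z): return FS+(x*XF+y*YF+z*ZF)/1000
Rdown=Ro.from_matrix(np.stack([-YF,-XF,-ZF],1))   # tool y towards the front catch
def tcp():
    s=state(); q=s["orientation"]; return s,np.array(s["position"]),Ro.from_quat(q[[1,2,3,0]])
def rel(p,R,p0=None,R0=None):
    if p0 is None: _,p0,R0=tcp()
    print("shift",(R0.inv().apply(p-p0)*1000).round(1),"mm turn",(R0.inv()*R).as_rotvec().round(4))
E
python3 - <<'E'
from h import *
print(FS,fs(-16.5,0,107))
rel(fs(-16.5,0,360),Rdown)
E
```

```text
[0.48775118 0.35983534 0.        ] [0.49419824 0.37502367 0.107     ]
shift [-343.6 -108.3   44.3] mm turn [-0.001  -0.0001  0.0666]
```

>>> step_arm(
  plan="-0.02 -0.006 0.003 0 0 0.005 0.04; -0.06 -0.019 0.008 0 0 0.015 0.04; -0.105 -0.033 0.014 0 0 0.02 0.04; -0.15 -0.047 0.02 0 0 0.03 0.04; -0.195 -0.061 0.026 0 0 0.04 0.04; -0.24 -0.075 0.031 0 0 0.05 0.04; -0.28 -0.088 0.036 0 0 0.06 0.04; -0.315 -0.099 0.041 0 0 0.064 0.04; -0.335 -0.106 0.043 0 0 0.0666 0.04; -0.3436 -0.1083 0.0443 -0.001 0 0.0666 0.04; -0.3436 -0.1083 0.0443 -0.001 0 0.0666 0.04; -0.3436 -0.1083 0.0443 -0.001 0 0.0666 0.04",
  squeeze=30,
)

```text
time: 1.6
position: [0.4935, 0.3757, 0.3606]
orientation: [0.0, 0.199, 0.98, 0.001]
force: [-0.1, 0.6, 0.4]
gripper_width: 0.421
```

Run:
```python
from h import *
s,p,R=tcp(); print(p,s["joint_positions"].round(2),s["gripper_width"])
c=camera("wrist"); np.savez("w1",**c); cv2.imwrite("pics/w1.png",c["frame"][:,:,::-1])
T=np.array(c["T_tool_cam"]);print(T.round(3)); K=c["mtx"]
# fisheye cloud
v,u=np.mgrid[:480,:640]; x=(u-K[0][2])/K[0][0];y=(v-K[1][2])/K[1][1]; th=np.hypot(x,y); z=c["range_z"]
k=np.where(th<1.5,np.tan(np.minimum(th,1.5))/np.maximum(th,1e-9),0)
P=np.stack([x*k*z,y*k*z,z],-1)@T[:3,:3].T+T[:3,3]; W=R.apply(P.reshape(-1,3)).reshape(P.shape)+p
F=np.stack([(W-FS)@XF,(W-FS)@YF,W[...,2]],-1)*1000; np.save("F1",F)
for nm,b in dict(handle=(-60,20,-60,60,100,122),lip=(-100,-50,-40,40,56,68),housing=(30,110,-70,70,82,96)).items():
    s=(z>0)&(F[...,0]>b[0])&(F[...,0]<b[1])&(F[...,1]>b[2])&(F[...,1]<b[3])&(F[...,2]>b[4])&(F[...,2]<b[5])
    if s.sum()>5: print(nm,s.sum(),np.percentile(F[s],[2,50,98],axis=0).round(1).tolist(), cv2.minAreaRect(F[s][:,:2].astype(np.float32)))
```

```text
[0.49352488 0.37574596 0.36058338] [ 0.54  0.53  1.62  0.    0.99 -0.63] 0.4209305082373654
[[ 0.    -0.966 -0.26   0.073]
 [ 1.     0.    -0.001  0.   ]
 [ 0.001 -0.26   0.966  0.019]
 [ 0.     0.     0.     1.   ]]
handle 1708 [[-21.0, -28.0, 106.8], [-15.2, -1.4, 115.4], [-9.4, 29.7, 116.9]] ((-15.12398910522461, 1.7227935791015625), (11.986769676208496, 60.01701354980469), 0.16971217095851898)
lip 2533 [[-87.2, -27.2, 59.0], [-73.0, 0.3, 61.5], [-59.9, 30.0, 63.0]] ((-74.14839172363281, 1.718017578125), (29.146936416625977, 60.10074996948242), 0.15812617540359497)
housing 7674 [[46.4, -54.4, 83.6], [67.9, -12.6, 88.5], [92.8, 34.1, 90.0]] ((69.95377349853516, -8.434772491455078), (95.4992904663086, 49.08837890625), 89.79180145263672)
```

View pics/w1.png

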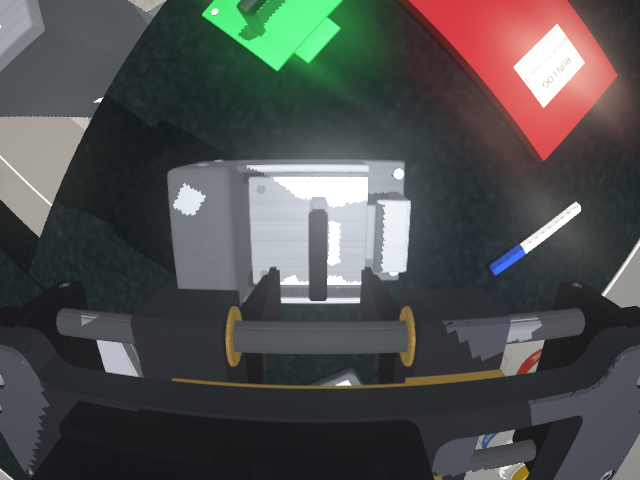

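The wrist view shows the fingers straddling the dark bar at about (318,248), the lip at (393,235) and the housing at (210,240). It agrees with the top view to about 1.5 mm. I'll refine the frame and descend.

```bash
echo 'FS=FS+.0007*XF+.0012*YF' >> h.py
python3 - <<'E'
from h import *
rel(fs(-16.5,0,278),Rdown)
E
```

```text
shift [-2.1 -1.3 82.7] mm turn [ 0.0013 -0.      0.0012]
```

>>> step_arm(
  plan="-0.001 -0.0005 0.015 0 0 0 0.04; -0.002 -0.0013 0.04 0.001 0 0.001 0.04; -0.0021 -0.0013 0.065 0.0013 0 0.0012 0.04; -0.0021 -0.0013 0.078 0.0013 0 0.0012 0.04; -0.0021 -0.0013 0.0827 0.0013 0 0.0012 0.04; -0.0021 -0.0013 0.0827 0.0013 0 0.0012 0.04; -0.0021 -0.0013 0.0827 0.0013 0 0.0012 0.02; -0.0021 -0.0013 0.0827 0.0013 0 0.0012 0.008; -0.0021 -0.0013 0.0827 0.0013 0 0.0012 0.005; -0.0021 -0.0013 0.0827 0.0013 0 0.0012 0.005; -0.0021 -0.0013 0.0827 0.0013 0 0.0012 0.005; -0.0021 -0.0013 0.0827 0.0013 0 0.0012 0.005",
  squeeze=30,
)

```text
time: 3.15
position: [0.4958, 0.3732, 0.278]
orientation: [0.0, 0.2, 0.98, 0.0]
force: [-0.4, 0.3, 3.7]
gripper_width: 0.129
```

```bash
cat > tilt.py <<'E'
from h import *
s,p0,R0=tcp(); print(p0,s["gripper_width"],np.array(s["force"]).round(1), "z",p0[2])
# pivot = tongue tip, handle height 65 above underside
g=lambda x,z:np.array([x,0,z])
def pose(th,dx=0,dz=0):  # rotation about tip, then tip shift (fs axes mm)
    rot=Ro.from_rotvec(-np.deg2rad(th)*YF)
    tip=p0+(-57*XF-(65+171)*ZF)/1000
    return tip+rot.apply(p0-tip)+(dx*XF+dz*ZF)/1000, rot*R0
for th,dz in[(3,0),(7,0),(12,-.5),(17,-1),(22,-1.5),(26,-2),(28,-2.5)]:
    print(th,end=" "); rel(*pose(th,0,dz),p0,R0)
E
python3 tilt.py
```

```text
[0.49577003 0.37320701 0.27800198] 0.12883707972904082 [-0.4  0.3  3.7] z 0.27800197963147766
3 shift [ 0.  12.4 -2.7] mm turn [ 0.0524 -0.0001 -0.    ]
7 shift [ 0.  29.2 -5.2] mm turn [ 1.222e-01 -1.000e-04 -0.000e+00]
12 shift [ 0.1 50.3 -6.2] mm turn [ 2.094e-01 -2.000e-04 -0.000e+00]
17 shift [ 0.1 71.5 -5.3] mm turn [ 2.967e-01 -4.000e-04 -1.000e-04]
22 shift [ 0.1 92.6 -2.7] mm turn [ 3.84e-01 -5.00e-04 -1.00e-04]
26 shift [1.000e-01 1.092e+02 9.000e-01] mm turn [ 4.538e-01 -5.000e-04 -1.000e-04]
28 shift [1.000e-01 1.175e+02 3.400e+00] mm turn [ 4.887e-01 -6.000e-04 -1.000e-04]
```

>>> step_arm(
  plan="0 0.0041 -0.001 0.0175 0 0 0.005; 0 0.0124 -0.0027 0.0524 0 0 0.005; 0 0.0208 -0.004 0.0873 0 0 0.005; 0 0.0292 -0.0052 0.1222 0 0 0.005; 0 0.0376 -0.0057 0.157 0 0 0.005; 0 0.0461 -0.0061 0.192 0 0 0.005; 0 0.0545 -0.0062 0.227 0 0 0.005; 0 0.063 -0.0058 0.262 0 0 0.005; 0.0001 0.0715 -0.0053 0.2967 0 0 0.005; 0.0001 0.0715 -0.0053 0.2967 0 0 0.005; 0.0001 0.0715 -0.0053 0.2967 0 0 0.005",
  squeeze=40,
)

```text
time: 4.53
position: [0.5235, 0.4389, 0.2827]
orientation: [-0.03, 0.198, 0.969, -0.145]
force: [0.4, -0.0, -2.5]
gripper_width: 0.121
```

Run:
```python
from h import *
s,p,R=tcp(); print(p,s["force"],s["joint_positions"].round(2))
p0=np.array([.49577003,.37320701,.27800198]);rot=R*Rdown.inv();print(np.rad2deg(rot.as_rotvec()),)
# wrist cloud in guard frame to see that guard follows; and in fs frame
c=camera("wrist"); cv2.imwrite("pics/w2.png",c["frame"][:,:,::-1])
tip=p+R.apply([0,.057,.236]); print("tip fs",(tip-FS)@XF*1e3,(tip-FS)@YF*1e3,tip[2]*1e3)
rear=p+R.apply([0,-.056,.236]); print("rear fs",(rear-FS)@XF*1e3,rear[2]*1e3)
# remaining
g=Ro.from_rotvec(-np.deg2rad(28)*YF); R1=g*Rdown
tgt=fs(-73.5,0,39.5)
p1=tgt-R1.apply([0,.057,.236]); rel(p1,R1)
d=g.apply(XF); p2=p1+.030*d; rel(p2,R1)
p3=p2+[0,0,.10]; rel(p3,R1)
```

```text
[0.52354103 0.43886839 0.28271205] [ 0.41607526 -0.02221941 -2.51181613] [ 0.62  0.73  1.46 -0.16  1.21 -0.47]
[-15.65654234   6.67367862  -0.06734196]
tip fs -72.86156505904182 0.7812907279237737 40.363911729436985
rear fs 35.189523687221474 73.43878120764543
shift [ 1.  47.  -5.8] mm turn [ 0.1918 -0.0007 -0.0011]
shift [  0.9  17.5 -11.5] mm turn [ 0.1918 -0.0007 -0.0011]
shift [   1.   -11.7 -107.1] mm turn [ 0.1918 -0.0007 -0.0011]
```

View pics/w2.png

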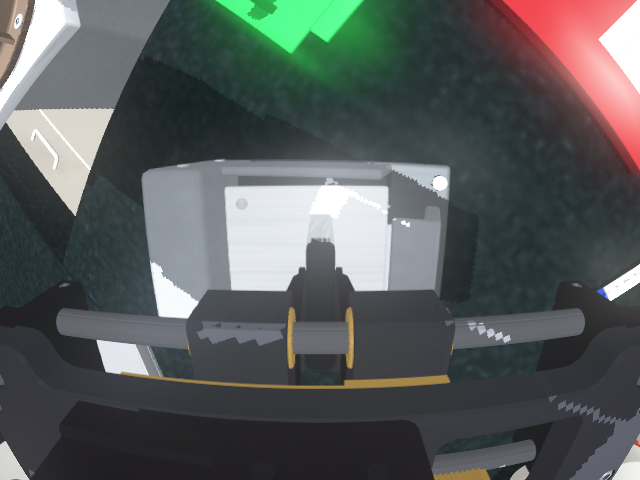

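The wrist view shows the guard tilted with the hand and held at (320,250), with its rear edge up towards the housing. The force reading is only the guard's weight. I'll finish the tilt, then draw it out.

>>> step_arm(
  plan="0.0002 0.0115 -0.0023 0.048 0 0 0.005; 0.0005 0.0234 -0.004 0.096 0 -0.0005 0.005; 0.0008 0.0352 -0.0051 0.144 0 -0.001 0.005; 0.001 0.047 -0.0058 0.1918 -0.0007 -0.0011 0.005; 0.001 0.047 -0.0058 0.1918 -0.0007 -0.0011 0.005; 0.001 0.042 -0.0068 0.1918 -0.0007 -0.0011 0.005; 0.001 0.036 -0.0079 0.1918 -0.0007 -0.0011 0.005; 0.001 0.03 -0.0091 0.1918 -0.0007 -0.0011 0.005; 0.001 0.024 -0.0102 0.1918 -0.0007 -0.0011 0.005; 0.001 0.0175 -0.0115 0.1918 -0.0007 -0.0011 0.005; 0.001 0.0175 -0.0115 0.1918 -0.0007 -0.0011 0.005",
)

```text
time: 5.95
position: [0.5305, 0.4576, 0.2894]
orientation: [-0.048, 0.194, 0.951, -0.237]
force: [0.1, -0.3, -1.6]
gripper_width: 0.126
```

Run:
```python
from h import *
s,p,R=tcp(); print(s["force"],s["gripper_width"])
for n,y in(("tip",.057),("rear",-.056)):
    q=p+R.apply([0,y,.236]); print(n,(q-FS)@XF*1e3,(q-FS)@YF*1e3,q[2]*1e3)
c=camera("scene");cv2.imwrite("pics/s2.png",cv2.resize(c["frame"][170:300,190:320,::-1],None,fx=4,fy=4,interpolation=cv2.INTER_CUBIC))
g=Ro.from_rotvec(-np.deg2rad(28)*YF); rel(p+[0,0,.10],g*Rdown)
```

```text
[ 0.12684044 -0.26030699 -1.58954016] 0.1255060576743146
tip -46.99408413567019 0.10444744635343048 54.2384095599843
rear 52.79815233126718 0.06824254862850335 107.2526362367193
shift [ -0.1 -47.2 -88.4] mm turn [ 0.0003  0.0002 -0.0002]
```

View pics/s2.png

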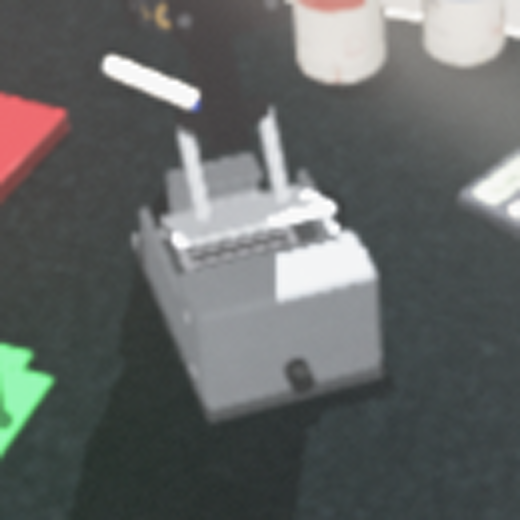

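The crop shows the guard held tilted, with posts at (190,170) and (270,150). The tongue is out of the lip, seen behind at (215,175), and the rear edge is over the housing. Next: lift, then level and carry.

>>> step_arm(
  plan="0 -0.006 -0.011 0 0 0 0.005; 0 -0.016 -0.031 0 0 0 0.005; 0 -0.028 -0.053 0 0 0 0.005; 0 -0.039 -0.074 0 0 0 0.005; 0 -0.045 -0.085 0 0 0 0.005; 0 -0.0472 -0.0884 0 0 0 0.005",
)

```text
time: 6.75
position: [0.5304, 0.4578, 0.3899]
orientation: [-0.048, 0.193, 0.951, -0.237]
force: [0.3, -0.3, -2.3]
gripper_width: 0.126
```

```bash
cat > wp.py <<'E'
from h import *
from scipy.spatial.transform import Slerp
def way(p1,R1,n):
    s,p0,R0=tcp(); S=Slerp([0,1],Ro.concatenate([R0,R1])); print(p0,np.array(s["force"]).round(1),s["joint_positions"].round(2))
    for u in np.linspace(0,1,n+1)[1:]:
        rel(p0+(p1-p0)*u,S(u),p0,R0)
E
python3 - <<'E'
from wp import *
Rt=Ro.from_rotvec([0,0,np.deg2rad(14.7)])*Rdown
way(np.array([.5955,.024,.34]),Rt,4)
E
```

```text
[0.53044961 0.45777072 0.38986535] [ 0.3 -0.3 -2.3] [ 0.65  0.68  1.28 -0.24  1.62 -0.48]
shift [-57.3 -76.7  54.9] mm turn [-0.1213 -0.0155 -0.0629]
shift [-114.6 -153.4  109.7] mm turn [-0.2426 -0.031  -0.1257]
shift [-171.9 -230.1  164.6] mm turn [-0.3639 -0.0465 -0.1886]
shift [-229.3 -306.9  219.4] mm turn [-0.4853 -0.0619 -0.2514]
```

>>> step_arm(
  plan="-0.007 -0.009 0.0066 -0.015 -0.002 -0.0075 0.005; -0.023 -0.031 0.022 -0.049 -0.006 -0.025 0.005; -0.046 -0.061 0.044 -0.097 -0.012 -0.05 0.005; -0.071 -0.095 0.068 -0.15 -0.019 -0.078 0.005; -0.096 -0.129 0.092 -0.204 -0.026 -0.106 0.005; -0.1215 -0.163 0.116 -0.257 -0.033 -0.133 0.005; -0.147 -0.196 0.14 -0.311 -0.04 -0.161 0.005; -0.172 -0.23 0.1646 -0.364 -0.0465 -0.1886 0.005; -0.195 -0.261 0.1865 -0.4125 -0.053 -0.214 0.005; -0.213 -0.285 0.204 -0.451 -0.0576 -0.234 0.005; -0.225 -0.301 0.215 -0.4756 -0.0607 -0.246 0.005; -0.2293 -0.3069 0.2194 -0.4853 -0.0619 -0.2514 0.005",
)

```text
time: 8.25
position: [0.5952, 0.0222, 0.3387]
orientation: [-0.001, 0.073, 0.997, -0.0]
force: [-0.3, 0.5, -1.6]
gripper_width: 0.127
```

>>> step_arm(
  plan="0 0 0 0 0 0 0.005; 0 0 0 0 0 0 0.005",
)

```text
time: 8.5
position: [0.5953, 0.0247, 0.3395]
orientation: [-0.0, 0.072, 0.997, -0.0]
force: [-0.3, -0.4, -1.4]
gripper_width: 0.12
```

Run:
```python
from h import *
s,p,R=tcp(); print(p,s["force"],s["joint_positions"].round(2))
Rt=Ro.from_rotvec([0,0,np.deg2rad(14.7)])*Rdown
c=camera("wrist"); cv2.imwrite("pics/w3.png",c["frame"][:,:,::-1]); T=np.array(c["T_tool_cam"]); K=c["mtx"]
v,u=np.mgrid[:480,:640]; x=(u-K[0][2])/K[0][0];y=(v-K[1][2])/K[1][1]; th=np.hypot(x,y); z=c["range_z"]
k=np.where(th<1.4,np.tan(np.minimum(th,1.4))/np.maximum(th,1e-9),0)
P=np.stack([x*k*z,y*k*z,z],-1)@T[:3,:3].T+T[:3,3]
# guard plate top seen in tool frame: expected z=.171+.060=.231
m=(z>0)&(abs(P[...,1])<.055)&(P[...,0]>.012)&(P[...,0]<.05)&(P[...,2]>.21)&(P[...,2]<.26)
q=P[m]; A=np.c_[q[:,:2],np.ones(len(q))]; co=np.linalg.lstsq(A,q[:,2],rcond=None)[0]; print(m.sum(),"plate plane",co, "y-range",np.percentile(q[:,1],[1,99]))
W=R.apply(P.reshape(-1,3)).reshape(P.shape)+p
for nm,a in (("floor",.0),("rim",.014)):
    s=(z>0)&(W[...,2]>a)&(W[...,2]<a+.012)&(abs(W[...,0]-.6)<.13)&(abs(W[...,1]-.03)<.13)
    print(nm,s.sum(),np.percentile(W[s],[1,50,99],axis=0).round(3).tolist())
rel(np.array([.5955,.024,.262]),Rt)
rel(np.array([.5955,.024,.2405]),Rt)
```

```text
[0.59532756 0.02465505 0.33946769] [-0.3107333  -0.37305179 -1.41547103] [-0.07  0.52  1.7  -0.    0.92 -1.5 ]
9046 plate plane [-0.00100294  0.00090166  0.23012594] y-range [-0.05400213  0.05190999]
floor 33940 [[0.471, -0.098, 0.0], [0.533, 0.052, 0.002], [0.69, 0.158, 0.008]]
rim 3155 [[0.487, -0.067, 0.014], [0.525, 0.024, 0.02], [0.653, 0.118, 0.022]]
shift [-0.3 -0.7 77.5] mm turn [-0.0009 -0.0008  0.0009]
shift [-0.3 -0.6 99. ] mm turn [-0.0009 -0.0008  0.0009]
```

View pics/w3.png

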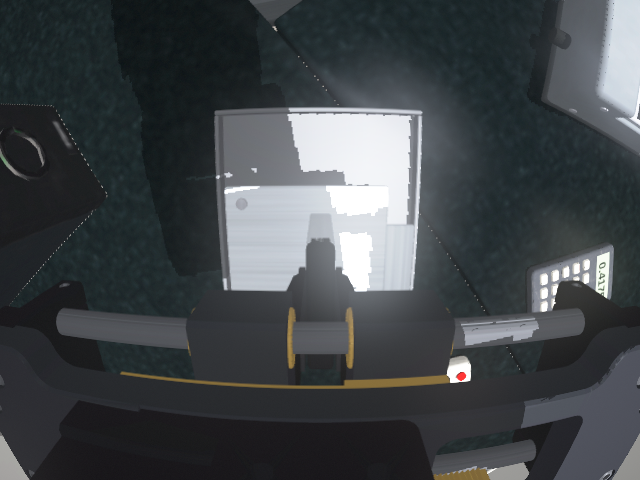

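The wrist view shows the guard level (plane slope 0.001) and over the tray, whose walls are at columns 218 and 420. Lowering slowly.

>>> step_arm(
  plan="0 0 0.01 0 0 0 0.005; 0 -0.0003 0.03 0 0 0 0.005; 0 -0.0006 0.05 0 0 0.0009 0.005; -0.0003 -0.0006 0.068 -0.0009 -0.0008 0.0009 0.005; -0.0003 -0.0006 0.08 -0.0009 -0.0008 0.0009 0.005; -0.0003 -0.0006 0.087 -0.0009 -0.0008 0.0009 0.005; -0.0003 -0.0006 0.092 -0.0009 -0.0008 0.0009 0.005; -0.0003 -0.0006 0.095 -0.0009 -0.0008 0.0009 0.005; -0.0003 -0.0006 0.096 -0.0009 -0.0008 0.0009 0.005; -0.0003 -0.0006 0.096 -0.0009 -0.0008 0.0009 0.005",
)

```text
time: 9.8
position: [0.5957, 0.0232, 0.2438]
orientation: [0.0, 0.073, 0.997, 0.0]
force: [-0.0, 0.1, -1.3]
gripper_width: 0.122
```

>>> step_arm(
  plan="0 0 0.0007 0 0 0 0.005; 0 0 0.0014 0 0 0 0.005; 0 0 0.0021 0 0 0 0.005; 0 0 0.0021 0 0 0 0.005; 0 0 0.0021 0 0 0 0.005",
)

```text
time: 10.42
position: [0.5957, 0.0232, 0.2414]
orientation: [0.0, 0.073, 0.997, 0.0]
force: [-0.1, 0.9, -1.9]
gripper_width: 0.128
```

Not in contact yet; continuing in small steps.

>>> step_arm(
  plan="0 0 0.0005 0 0 0 0.005; 0 0 0.001 0 0 0 0.005; 0 0 0.001 0 0 0 0.005; 0 0 0.001 0 0 0 0.005",
)

```text
time: 10.92
position: [0.5957, 0.0232, 0.2404]
orientation: [0.0, 0.073, 0.997, 0.0]
force: [0.0, -0.0, -1.4]
gripper_width: 0.126
```

>>> step_arm(
  plan="0 0 0.0004 0 0 0 0.005; 0 0 0.0008 0 0 0 0.005; 0 0 0.0008 0 0 0 0.005; 0 0 0.0008 0 0 0 0.005",
)

```text
time: 11.42
position: [0.5956, 0.0233, 0.24]
orientation: [0.0, 0.073, 0.997, 0.0]
force: [-1.6, 1.3, 5.7]
gripper_width: 0.12
```

Contact. Release and rise.

>>> step_arm(
  plan="0 0 0 0 0 0 0.014; 0 0 0 0 0 0 0.02; 0 0 0 0 0 0 0.04; 0 0 0 0 0 0 0.04; 0 0 0 0 0 0 0.04; 0 0 -0.01 0 0 0 0.04; 0 0 -0.035 0 0 0 0.04; 0 0 -0.07 0 0 0 0.04; 0 0 -0.1 0 0 0 0.04; 0 0 -0.115 0 0 0 0.04; 0 0 -0.12 0 0 0 0.04",
)

```text
time: 12.8
position: [0.5955, 0.0232, 0.3603]
orientation: [0.001, 0.073, 0.997, 0.0]
force: [-1.3, -0.4, -0.7]
gripper_width: 0.42
```

Run:
```python
from wp import *
s,p,R=tcp(); c=camera("wrist"); T=np.array(c["T_tool_cam"]); K=c["mtx"]
v,u=np.mgrid[:480,:640]; x=(u-K[0][2])/K[0][0];y=(v-K[1][2])/K[1][1]; th=np.hypot(x,y); z=c["range_z"]
k=np.where(th<1.4,np.tan(np.minimum(th,1.4))/np.maximum(th,1e-9),0)
P=np.stack([x*k*z,y*k*z,z],-1)@T[:3,:3].T+T[:3,3]; W=R.apply(P.reshape(-1,3)).reshape(P.shape)+p
L=R.inv().apply(W.reshape(-1,3)-np.array([.5957,.0232,0])).reshape(W.shape)
m=(z>0)&(abs(L[...,1])<.045)&(L[...,0]>.012)&(L[...,0]<.04)&(W[...,2]<.02)&(W[...,2]>.003)
q=W[m];A=np.c_[q[:,:2]-[.5957,.0232],np.ones(len(q))];print("plate",m.sum(),np.linalg.lstsq(A,q[:,2],rcond=None)[0])
cv2.imwrite("pics/w4.png",c["frame"][:,:,::-1])
# press pose: fingertips shut, over pad, tool down at tip 60 mm above pad
p1=fs(-35,0,36+60+190); way(p1,Rdown,2)
```

```text
plate 2729 [ 0.00966455 -0.01559696  0.00983487]
[0.59557686 0.02319581 0.36019375] [ 0.5 -1.   1. ] [-0.07  0.5   1.68  0.    0.96 -1.5 ]
shift [ 72.9 175.1  37.1] mm turn [0.0002 0.0004 0.1278]
shift [145.8 350.3  74.2] mm turn [0.0004 0.0007 0.2556]
```

View pics/w4.png

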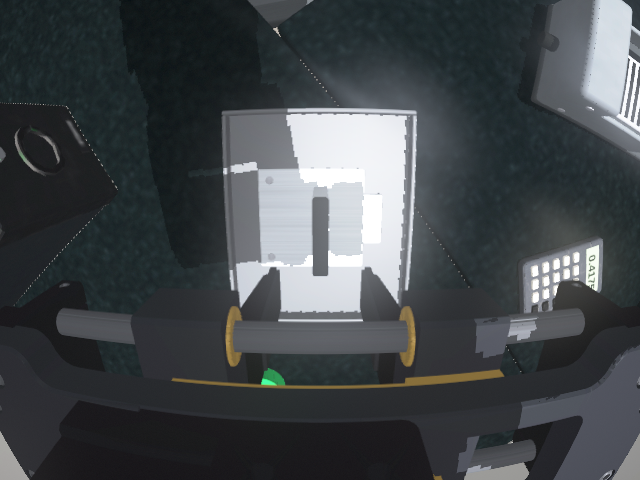

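The wrist view shows the guard upright and flat inside the tray: the plate spans (260-362, 168-268) and the bar is at (320,237), with clear margin to the walls. Next is the pedal. I'll turn the hand crosswise so the gripper body stays away from the housing.

Run:
```python
from wp import *
Rp=Ro.from_rotvec([0,0,np.pi/2])*Rdown
way(fs(-35,0,36+60+190),Rp,4)
```

```text
[0.59557686 0.02319581 0.36019375] [ 0.5 -1.   1. ] [-0.07  0.5   1.68  0.    0.96 -1.5 ]
shift [36.5 87.6 18.5] mm turn [-1.000e-04  2.000e-04 -3.288e-01]
shift [ 72.9 175.1  37.1] mm turn [-1.000e-04  4.000e-04 -6.576e-01]
shift [109.4 262.7  55.6] mm turn [-2.000e-04  6.000e-04 -9.864e-01]
shift [145.8 350.3  74.2] mm turn [-2.0000e-04  9.0000e-04 -1.3152e+00]
```

>>> step_arm(
  plan="0.0044 0.0105 0 0 0 -0.04 0.02; 0.0146 0.035 0 0 0 -0.13 0; 0.0292 0.07 0 0 0 -0.263 0; 0.0437 0.105 0 0 0 -0.395 0; 0.06 0.1436 0 0 0 -0.539 0; 0.076 0.182 0 0 0 -0.684 0; 0.092 0.221 0.005 0 0 -0.8286 0; 0.108 0.259 0.01 0 0 -0.973 0; 0.1225 0.294 0.02 0 0.0005 -1.105 0; 0.134 0.322 0.035 0 0.0009 -1.21 0; 0.143 0.343 0.055 -0.0002 0.0009 -1.289 0; 0.1458 0.3503 0.07 -0.0002 0.0009 -1.3152 0",
  squeeze=20,
)

```text
time: 14.35
position: [0.5013, 0.3923, 0.2877]
orientation: [-0.001, -0.553, 0.833, 0.0]
force: [-0.1, -0.4, -0.6]
gripper_width: 0.007
```

>>> step_arm(
  plan="0 0 0 0 0 0 0; 0 0 0 0 0 0 0; 0 0 0 0 0 0 0",
)

```text
time: 14.72
position: [0.5027, 0.3904, 0.2905]
orientation: [0.0, -0.551, 0.834, 0.0]
force: [0.3, -0.4, -0.0]
gripper_width: 0.007
```

Run:
```python
from wp import *
s,p,R=tcp(); c=camera("wrist"); T=np.array(c["T_tool_cam"]); K=c["mtx"]
print(s["force"],s["gripper_width"])
v,u=np.mgrid[:480,:640]; x=(u-K[0][2])/K[0][0];y=(v-K[1][2])/K[1][1]; th=np.hypot(x,y); z=c["range_z"]
k=np.where(th<1.4,np.tan(np.minimum(th,1.4))/np.maximum(th,1e-9),0)
P=np.stack([x*k*z,y*k*z,z],-1)@T[:3,:3].T+T[:3,3]; W=R.apply(P.reshape(-1,3)).reshape(P.shape)+p
F=np.stack([(W-FS)@XF,(W-FS)@YF,W[...,2]],-1)*1000
for a in range(-55,40,10):
    m=(z>0)&(abs(F[...,0]-a)<3)&(abs(F[...,1])<30)&(F[...,2]<60)&(F[...,2]>10); print(a,m.sum(),np.median(F[m][:,2]).round(1) if m.any() else "")
cv2.imwrite("pics/w5.png",c["frame"][:,:,::-1])
Rp=Ro.from_rotvec([0,0,np.pi/2])*Rdown
rel(fs(-35,0,36+190),Rp); rel(fs(-35,0,22+190),Rp)
```

```text
[ 0.27557224 -0.37870492 -0.00408583] 0.007064621455499805
-55 4 35.1
-45 679 37.5
-35 729 37.4
-25 756 37.0
-15 775 36.9
-5 838 36.7
5 897 36.8
15 877 37.0
25 894 36.7
35 943 36.3
shift [-0.3  0.6 64.4] mm turn [-0.0001  0.0006 -0.0012]
shift [-0.3  0.6 78.4] mm turn [-0.0001  0.0006 -0.0012]
```

View pics/w5.png

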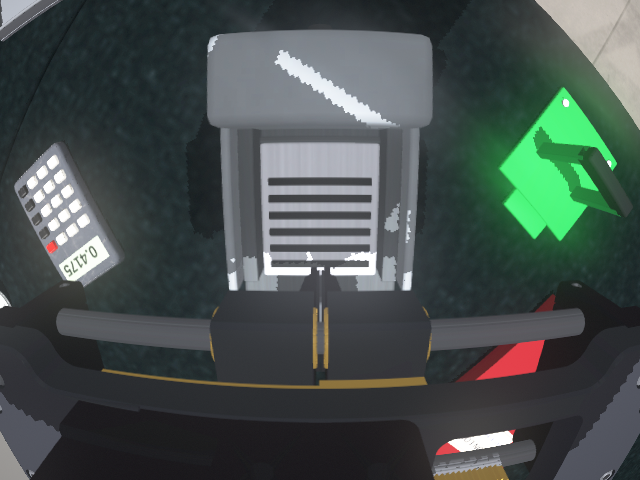

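The wrist view shows the bare ribbed pedal (262-378, 143-275), with the closed fingers centred over its front part at (321,275). Pressing.

>>> step_arm(
  plan="0 0 0.012 0 0 0 0; 0 0.0003 0.035 0 0.0006 -0.0012 0; -0.0003 0.0006 0.053 0 0.0006 -0.0012 0; -0.0003 0.0006 0.06 0 0.0006 -0.0012 0; -0.0003 0.0006 0.063 0 0.0006 -0.0012 0; -0.0003 0.0006 0.066 0 0.0006 -0.0012 0; -0.0003 0.0006 0.069 0 0.0006 -0.0012 0; -0.0003 0.0006 0.072 0 0.0006 -0.0012 0; -0.0003 0.0006 0.075 0 0.0006 -0.0012 0; -0.0003 0.0006 0.077 0 0.0006 -0.0012 0; -0.0003 0.0006 0.077 0 0.0006 -0.0012 0; -0.0003 0.0006 0.077 0 0.0006 -0.0012 0",
)

```text
time: 16.27
position: [0.5019, 0.3915, 0.2137]
orientation: [-0.0, -0.552, 0.834, -0.0]
force: [-2.6, -1.4, 11.5]
gripper_width: 0.005
```

>>> step_arm(
  plan="0 0 0.0005 0 0 0 0; 0 0 0.001 0 0 0 0; 0 0 0.001 0 0 0 0",
)

```text
time: 16.65
position: [0.5018, 0.3915, 0.2133]
orientation: [0.0, -0.553, 0.834, -0.0]
force: [-5.6, -4.1, 17.5]
gripper_width: 0.005
```

The force rises steeply (11.5 to 17.5 N over 0.4 mm), so it is at the stop. Holding, then releasing.

>>> step_arm(
  plan="0 0 0.0004 0 0 0 0; 0 0 0.0004 0 0 0 0; 0 0 0.0004 0 0 0 0; 0 0 0.0004 0 0 0 0; 0 0 0.0004 0 0 0 0; 0 0 0.0004 0 0 0 0",
)

```text
time: 17.4
position: [0.5018, 0.3914, 0.2132]
orientation: [0.0, -0.552, 0.834, -0.0]
force: [-5.2, -3.7, 20.7]
gripper_width: 0.006
```

>>> step_arm(
  plan="0 0 -0.003 0 0 0 0; 0 0 -0.007 0 0 0 0; 0 0 -0.011 0 0 0 0; 0 0 -0.015 0 0 0 0; 0 0 -0.025 0 0 0 0; 0 0 -0.05 0 0 0 0; 0 0 -0.08 0 0 0 0; 0 0 -0.11 0 0 0 0; 0 0 -0.13 0 0 0 0; 0 0 -0.14 0 0 0 0; 0 0 -0.14 0 0 0 0",
)

```text
time: 18.77
position: [0.502, 0.3915, 0.3517]
orientation: [-0.0, -0.552, 0.834, -0.0]
force: [0.0, 0.4, -0.4]
gripper_width: 0.001
```

Run:
```python
from wp import *
s,p,R=tcp(); c=camera("wrist"); T=np.array(c["T_tool_cam"]); K=c["mtx"]
print(s["force"])
v,u=np.mgrid[:480,:640]; x=(u-K[0][2])/K[0][0];y=(v-K[1][2])/K[1][1]; th=np.hypot(x,y); z=c["range_z"]
k=np.where(th<1.4,np.tan(np.minimum(th,1.4))/np.maximum(th,1e-9),0)
P=np.stack([x*k*z,y*k*z,z],-1)@T[:3,:3].T+T[:3,3]; W=R.apply(P.reshape(-1,3)).reshape(P.shape)+p
F=np.stack([(W-FS)@XF,(W-FS)@YF,W[...,2]],-1)*1000
for a in (-45,-35,-5,25):
    m=(z>0)&(abs(F[...,0]-a)<3)&(abs(F[...,1])<30)&(F[...,2]<60)&(F[...,2]>10); print(a,m.sum(),np.median(F[m][:,2]).round(1) if m.any() else "")
t=camera("top");W=cloud(t);old=cloud(np.load("top.npz"));z=W[...,2]
for nm,(u0,v0) in dict(calc=(300,180),timer=(362,160),roll=(433,176)).items():
    s_=np.s_[v0-18:v0+18,u0-25:u0+25]; f0=np.load("top.npz")["frame"]
    print(nm,np.abs(t["frame"][s_].astype(int)-f0[s_]).mean(),np.abs(z[s_]-old[...,2][s_]).max())
print("guard bar z>.06 in tray:"); m=np.zeros(z.shape,bool);m[180:290,335:440]=1;m&=(z>.055)&(z<.09); print(W[m].mean(0).round(3),z[m].max(),cv2.minAreaRect((W[m][:,:2]*1000).astype(np.float32)))
cv2.imwrite("pics/t2.png",t["frame"][:,:,::-1])
```

```text
[ 0.00629973  0.39705602 -0.42023585]
-45 488 37.7
-35 507 37.4
-5 533 36.8
25 591 36.7
calc 4.3566666666666665 1.1815050330884966
timer 3.209074074074074 1.1877784290664752
roll 3.5683333333333334 1.1856953273046622
guard bar z>.06 in tray:
[0.592 0.026 0.075] 0.0826599170828864 ((593.7490844726562, 25.76641845703125), (12.050763130187988, 58.8801155090332), 81.5035400390625)
```

View pics/t2.png

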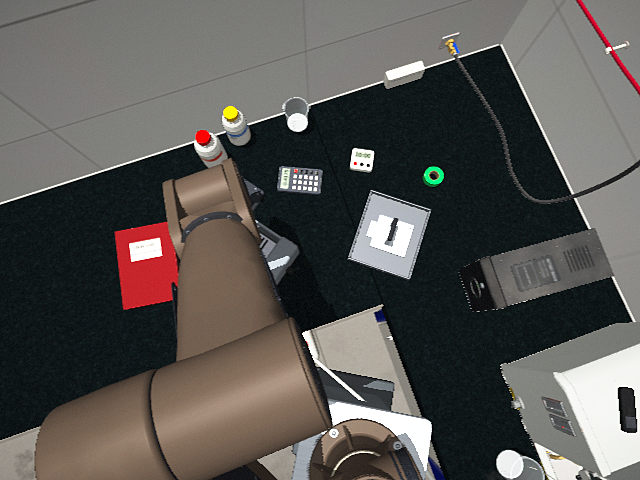

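The top view shows the guard upright in the tray at (390,235). The calculator (300,180), timer (362,160) and roll (433,176) are where they were, and the pedal is back at its rest height. Handing in.

```bash
python3 -c "
from plant import hand_in; print(hand_in())"
```

```text
the job is handed in; nothing more can be done
None
```

The job is done and handed in at about 19 s of robot time, well inside the 58 s limit. I tilted the guard 28° about its tongue, drew it out from under the lip and set it in the tray, then pressed the pedal and let it come back up.

- **Guard:** It stands upright and central in the tray. While still held it was level to 0.001. A rougher plane fit after release gave a slope of about 1%, with the plate top at about 9.8 mm against a nominal 9 mm. I took both differences as measurement noise, and the picture shows it flat on the floor.
- **Removal force:** Readings taken between moves while lifting and tilting stayed at about the guard's own weight, 1.5 to 2.5 N. Touchdown in the tray read about 6 N.
- **Pedal:** It went down 14 mm to its stop, where the force climbed steeply to between 17 and 21 N. I held it there for about 1 s. Afterwards its surface measured 37.4 mm at the pressing point, the same as before the press.
- **Bystanders:** The timer, calculator and roll of stickers are at the same image positions as at the start. My automatic depth comparison for them gave a meaningless result, most likely because of missing depth readings, so this rests on the pictures. The green look-alike was not touched.
- **Arm:** The gripper finished clear, with its fingertips about 12 cm above the pedal.

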